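# Clamp a specimen plate on the microscope loading stage

### The arm

A 6-joint arm with a two-finger parallel gripper is mounted at the origin on the work surface. World frame = base frame: x ahead of the robot, y to its left, z up, the work surface at z = 0. Lengths are in mm, angles in rad, forces in N, time in s.
With the tool pointing down it reaches from about 275 to 750 mm from the base axis. Payload 10.2 kg.
Tool frame: the origin (TCP) lies between the finger pads; the fingertips stand 17 mm ahead of it and the grasp point (between the pads) lies 2 mm behind it; y points along the fingers, x is the direction in which the jaws open and shut, and the axes are right-handed (so a half turn about y gives the same grasp; the last joint's range is limited). The gripper opens to 85 mm and grips with 20 to 120 N. Pads are 22 mm wide; open, the fingers measure 114 mm over their backs; the gripper's body (76 mm by 85 mm) begins 54 mm behind the grasp point. The pads swing forward as they close: fully open they stand 13 mm farther back than shut.
Start: joints at [1.102, 0.313, 1.498, -0, 1.331, -0.223], TCP at [127.762, 509.223, 248.294] pointing down, gripper open.
Joint ranges: [-2.94, 2.94], [-0.97, 2.17], [0.19, 2.56], [-1.23, 4.37], [0.02, 3.11], [-2.88, 2.88]. Speed limits (rad/s): [2.39, 2.39, 3.01, 3.14, 3.14, 3.14].

### API

Orientations are given as a unit quaternion [w, x, y, z].
In Python, from rig import ctrl gives the robot as it stands.
- The arm moves only by the tool jog_arm, never from a script. Its argument "targets" is a list of rows, each an object with "offset": the shift along the tool's x, y, z in m, a list of three; "yaw": the turn about the tool's y in rad. In form: [{"offset": [dx, dy, dz], "yaw": yaw}, ...]. A call has 1 to 12 rows; each row is the pose to reach, as a shift and turn from the pose measured when the call began, along the tool's axes at that moment; what a row does not reach only later rows make up. A row lasts 1/12 s, in which the tool goes at most 41.7 mm and 7.16 degrees, less where a joint would pass 70% of its speed; a pose out of reach is approached as far as the arm can. A call with a gripper value outside its range is refused whole. "fingers" is the finger opening in m, from 0 to 0.0854, set as the call begins (left out, the last holds). The fingers move at their own pace and stop on an object; "grip_force" is the grip in N (left out, the last holds). Time passes only in rows, so rows that repeat a pose let the fingers close. It gives the time, the measured TCP pose, the force and the opening at its end, in the units of the state.
- ctrl.sense(): the state, without advancing time (a new reading comes with each control period).
- ctrl.capture(name): name is "scene" or "top"; returns a dict with "img" (400x640x3 uint8, red, green, blue), "intrinsics" (3x3 intrinsics, pixels), "k1" (the pictures are not rectified: a ray, as slopes to the right and down, at radius r is drawn at 1 + k1 r^2 times it, then the intrinsics apply), "T" (4x4, takes a point from camera to world coordinates). Camera axes: x right, y up, looking along -z (the intrinsics and any distortion apply to the point x, -y, -z); pixel columns grow to the right and rows downward; lengths in mm; the calibration is good to about 2 mm. A picture is of the moment at which its call begins. There is no depth.
- ctrl.finish_job(): hands the job in, once; it reports no verdict.
Trained networks look in the newest picture that a camera, given by its name, has taken for a name from the list of things; names that differ only in an ending like _2 or _b are one class to them, and where a whole thing is asked for, a point or a joint stands for the part that bears it (a point fixed in the world has none). Each returns a list of dicts, best first, with "score" (0 to 1); they miss things now and then, are a little off and sometimes report something else, mostly with a low value. They report only what shows in the picture. A call takes as long as a camera call. They do not tell look-alikes from the thing itself.
- ctrl.boxes_of(camera, target): "box" ([left, top, right, bottom] in pixels, round what is visible of it).
- ctrl.regions_of(camera, target): "region" (400x640 bool, what is visible of it) and "box" ([left, top, right, bottom] in pixels, round what is visible of it).
The state is a dict: "time_s": time; "joints": joint angles; "dq": joint speeds; "tau": joint torques, N m; "eef_pos": TCP position; "ee_rot": TCP orientation; "force": force on the tool from outside, world axes, zero at the start; "wrist_torque": the same for the moment, N m; "grip_width": opening from 0.0 (shut) to 1.0 (fully open).
Only numpy, scipy, OpenCV 4.12 (cv2) and the standard library are available. Lean on these libraries where they do the work, as an engineer would, in place of code of your own. Each camera call takes 0.05 s, during which the arm holds its last target.

### The job

Throw the loading stage's sprung hold-down arm back until it snaps open, gently set the oblong specimen plate flat and squarely on the raised pad, covering it edge to edge, and let go of it; then throw the arm over again so that it snaps down and its foot clamps the plate there. Leave the square plate, the round mount and the brown bottle where they are, and do not drop the specimen plate.

Things in the scene. Friction and masses are not known exactly. Their poses are not given: they have to be found in the camera images.
- stage: Fixed loading stage: grey plate 200 x 120 mm, top 20 mm above the table, with a bright raised pad and two hinge lugs. Origin: on the table under the pad's centre, z up. It spans x -60 to 140 mm, y -60 to 60 mm (knobs to y +-70 mm at x = 0). +x runs from pad to hinge (lugs at x 77 to 103 mm, y +-22 mm, 56 mm high).
- pad_top (a point): Centre of the top of the raised pad, 26 mm above the table. The pad is 80 mm (stage x) by 50 mm (stage y), 6 mm high: the footprint of the specimen plate.
- hinge_axis (a point): Middle of the hold-down's hinge pin, 90 mm from the pad's centre along stage +x, 46 mm above the table; the pin lies along stage y.
- hold_down (a joint): Angle (rad) of the sprung steel hold-down. 0 (start): presser bar, 14 mm wide, 70 mm long, level over the pad. 1.4: open stop, bar standing up above the hinge. The spring drives it to the nearer stop either side of 0.7 (0.4 N m at the stops): about 6 N level on the handle bar starts it, ever less to the middle, then it snaps over by itself. Rests at about 0.05 on the plate.
- handle_bar (a point): Middle of the black cross-bar, a free-turning roller (14 mm thick, 50 mm long along stage y) on the handle, a 10 mm rod; 95 mm from the hinge pin. Joint 0: it leans 40 deg towards the pad, bar 61 mm from the hinge along stage -x, 119 mm above the table; 1.4: likewise along stage +x. Upright (0.7): 141 mm high. Push it level along stage x with something reaching down past it.
- press_foot (a point): White plastic foot, 14 mm across and 9 mm high, under the end of the presser bar, 65 mm from the hinge. Point: centre of its lower face, which at joint 0 lies 37 mm above the table, 25 mm from the pad's centre along stage +x; it lands on the specimen plate.
- specimen_plate: The loose specimen plate: oblong aluminium plate 80 x 50 x 14 mm, about 150 g, with a thin dark chip 32 mm square in the middle of its top. Origin: centre of its underside; x along its 80 mm length, z up. Either way round is right. Lies flat on the table at the start.
- square_plate: Bystander: loose aluminium plate 45 x 45 x 14 mm with the same kind of chip. Origin: centre of its underside.
- round_mount: Bystander: loose black round mount, 40 mm across, 20 mm high. Origin: centre of its underside.
- solvent: Bystander: loose brown bottle, 60 mm across, 130 mm high. Origin: centre of its underside.
Mind the look-alikes: they are no part of the job. There is more than one size of the stage; the job needs the largest.

How it is judged:
By the outcome, as a careful person would: the job done as asked, in the order asked, and still so for the second after the job is handed in, with the robot touching nothing.
It also fails if it takes over 61 s, if anything falls off the work surface, if the arm or the gripper's body presses on something with over 40 N, if the wrist force passes 120 N, or if a joint passes its speed limit or range.

## Working session

There is one attempt and no reset: what is moved stays moved. The work goes in short steps, Python scripts to look and compute and a tool call to move; the robot and the scene stay as the last step left them, time stands still between calls to the robot, and variables do not carry over. Pictures are saved under pics/ and viewed, and the job is handed in when it is done.

Besides the shell and the picture viewer there is one more tool, called after "Call:" as name(argument=value, ...) on one line, values as JSON. jog_arm: Moves the arm, as the interface text tells. Its arguments: {"type":"object","properties":{"targets":{"type":"array"},"fingers":{"type":"number"},"grip_force":{"type":"number"}},"required":["targets"]}

```bash
ls; mkdir -p pics; python3 - <<'E'
from rig import ctrl
import cv2
s=ctrl.sense()
print({k:s[k] for k in s})
for n in("scene","top"):
    c=ctrl.capture(n); cv2.imwrite(f"pics/{n}0.png",c["img"][:,:,::-1]); print(n,c["intrinsics"],c["k1"],c["T"])
    for t in("stage","specimen_plate","square_plate","round_mount","solvent","handle_bar","press_foot","hold_down"):
        print(n,t,[(round(b["score"],2),[round(float(v)) for v in b["box"]]) for b in ctrl.boxes_of(n,t)][:4])
E
```

```text
pics
{'time_s': 0.0, 'joints': array([ 1.10157669e+00,  3.13474790e-01,  1.49846439e+00, -1.47236101e-05,
        1.33099374e+00, -2.23391519e-01]), 'dq': array([-0.0004633 ,  0.00114505, -0.00116794,  0.00035502, -0.00095315,
        0.00019932]), 'tau': array([ 6.80563498e-04, -4.12271547e+01, -2.59744996e+01, -1.47225755e-04,
        4.14958471e-03, -1.94673657e-05]), 'eef_pos': array([127.66172727, 508.99095026, 247.71209648]), 'ee_rot': array([-0.55732328,  0.55773532,  0.43449951, -0.43535302]), 'force': array([ 0.07704816,  0.2075684 , -0.8923836 ]), 'wrist_torque': array([0.00803565, 0.06304746, 0.0649547 ]), 'grip_width': 0.9981181339491345}
scene [[413.14395143   0.         320.41455744]
 [  0.         413.14395143 194.51127912]
 [  0.           0.           1.        ]] 0.025683762926039036 [[-3.51033749e-02 -6.79625673e-01  7.32718703e-01  1.16520253e+03]
 [ 9.99368703e-01 -1.98567373e-02  2.94602358e-02 -4.21436509e+01]
 [-5.47252981e-03  7.33290293e-01  6.79893666e-01  7.33759519e+02]
 [ 0.00000000e+00  0.00000000e+00  0.00000000e+00  1.00000000e+00]]
scene stage [(0.95
[... 899 characters left out ...]
02 -6.70018810e+01]
 [-2.03505747e-02  1.36185596e-01  9.90474299e-01  1.07133296e+03]
 [ 0.00000000e+00  0.00000000e+00  0.00000000e+00  1.00000000e+00]]
top stage [(0.78, [238, 148, 310, 205]), (0.74, [220, 233, 281, 276]), (0.57, [359, 244, 419, 299])]
top specimen_plate []
top square_plate [(0.54, [351, 196, 370, 219])]
top round_mount [(0.59, [409, 178, 422, 194])]
top solvent [(0.98, [417, 97, 448, 127])]
top handle_bar [(0.71, [376, 260, 400, 279]), (0.52, [255, 162, 281, 181]), (0.5, [233, 246, 256, 263])]
top press_foot [(0.73, [378, 260, 402, 282]), (0.57, [252, 162, 281, 180])]
top hold_down [(0.74, [253, 158, 278, 177]), (0.53, [235, 249, 256, 262]), (0.47, [377, 258, 402, 282])]
```

View pics/scene0.png

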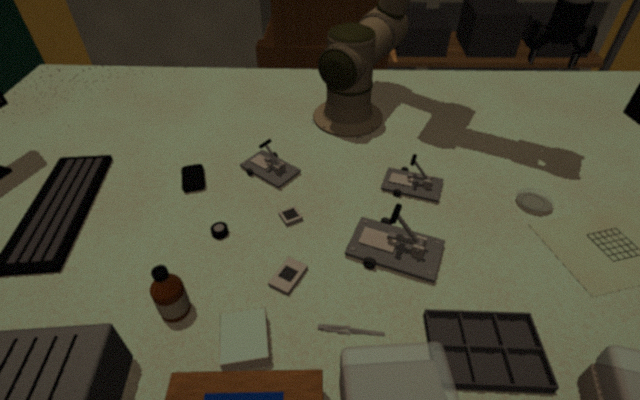

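View pics/top0.png

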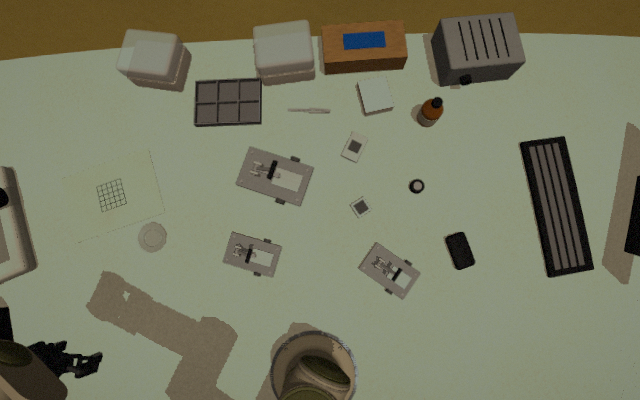

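The largest stage is at top (275,176) / scene (396,246). The other two stages, at top (252,254) and (389,270), are smaller. The oblong plate is at top (354,147) / scene (289,275), and the smaller one at top (361,207) is the square plate. I'll confirm with enlarged crops.

```bash
cat > h.py <<'E'
import numpy as np, cv2
from rig import ctrl
from scipy.optimize import least_squares
def proj(c,P):
    P=np.atleast_2d(P).astype(float); T=np.array(c["T"]); q=(P-T[:3,3])@T[:3,:3]
    s=np.stack([q[:,0]/-q[:,2], -q[:,1]/-q[:,2]],1); r2=(s**2).sum(1,keepdims=True)
    s=s*(1+c["k1"]*r2); K=np.array(c["intrinsics"])
    return s*[K[0,0],K[1,1]]+[K[0,2],K[1,2]]
def unproj(c,uv,z):
    K=np.array(c["intrinsics"]); d=(np.atleast_2d(uv)-[K[0,2],K[1,2]])/[K[0,0],K[1,1]]; s=d.copy()
    for _ in range(20): s=d/(1+c["k1"]*(s**2).sum(1,keepdims=True))
    T=np.array(c["T"]); D=np.stack([s[:,0],-s[:,1],-np.ones(len(s))],1)@T[:3,:3].T
    return T[:3,3]+D*((z-T[2,3])/D[:,2])[:,None]
def pl(x,y,th,L):
    L=np.atleast_2d(L).astype(float); c,s=np.cos(th),np.sin(th)
    return np.stack([x+c*L[:,0]-s*L[:,1],y+s*L[:,0]+c*L[:,1],L[:,2]],1)
def crop(img,cx,cy,w,h,f,name):
    x0,y0=cx-w//2,cy-h//2
    im=img[max(y0,0):y0+h,max(x0,0):x0+w,::-1]
    im=cv2.convertScaleAbs(im,alpha=1.5)
    cv2.imwrite(name,cv2.resize(im,None,fx=f,fy=f,interpolation=cv2.INTER_CUBIC))
E
python3 - <<'E'
from h import *
a=ctrl.capture("top")["img"];b=ctrl.capture("scene")["img"]
def g(im,cx,cy,w,h,f): return cv2.convertScaleAbs(cv2.resize(im[cy-h//2:cy+h//2,cx-w//2:cx+w//2,::-1],None,fx=f,fy=f,interpolation=cv2.INTER_CUBIC),alpha=1.6)
top=np.hstack([g(a,276,176,100,70,5),g(a,354,147,50,70,5)])
bot=np.hstack([g(b,396,241,110,80,4),g(b,289,276,60,80,4)])
bot=cv2.copyMakeBorder(bot,0,0,0,max(0,top.shape[1]-bot.shape[1]),0)[:250]
cv2.imwrite("pics/c1.png",cv2.resize(top,(750,350))); cv2.imwrite("pics/c2.png",np.hstack([g(b,396,241,110,80,4),g(b,289,276,60,80,4)]))
E
```

```text
(no output)
```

View pics/c1.png

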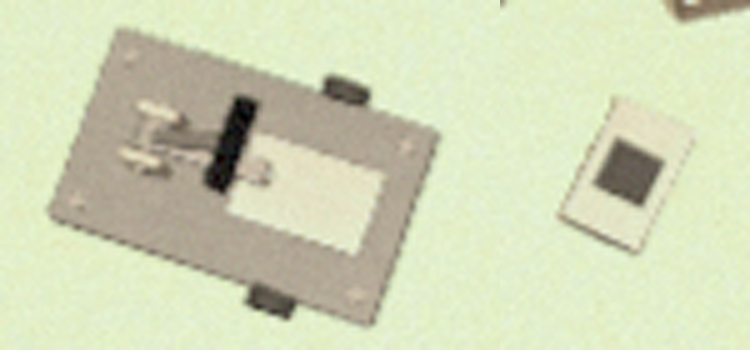

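View pics/c2.png

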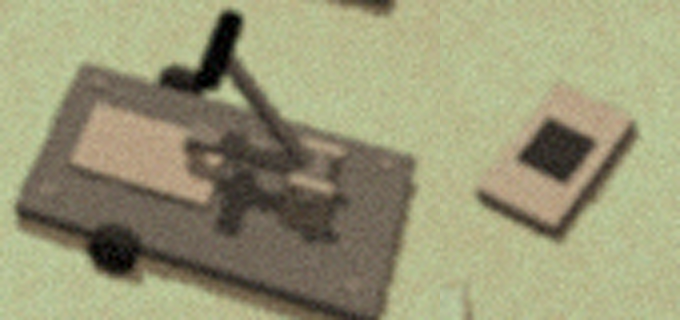

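```bash
cat >> h.py <<'E'
def rect(x0,x1,y0,y1,z): return [[x0,y0,z],[x1,y0,z],[x1,y1,z],[x0,y1,z]]
def fit(caps,quads,p0,S=4,iters=12,edges=None,zfun=None):
    """snake fit of x,y,th: quads local polygons (list of 4 pts). caps list."""
    p=np.array(p0,float); n=24
    for it in range(iters):
        S_=S if it<6 else 2
        obs=[]
        for c in caps:
            g=cv2.GaussianBlur(c["img"].astype(np.float32),(0,0),0.7)
            for qi,q in enumerate(quads):
                q=np.array(q,float)
                for e in range(4):
                    if edges is not None and (qi,e) not in edges[c["name"]]: continue
                    L=q[e]+(q[(e+1)%4]-q[e])*np.linspace(.12,.88,n)[:,None]
                    uv=proj(c,pl(*p,L)); t=uv[-1]-uv[0]; t/=np.linalg.norm(t); nn=np.array([-t[1],t[0]])
                    k=np.arange(-S_,S_+.01,.25)
                    m=(uv[:,None]+k[None,:,None]*nn).astype(np.float32)
                    v=cv2.remap(g,m[...,0],m[...,1],cv2.INTER_LINEAR).mean(0)  # avg along edge
                    d=np.linalg.norm(np.gradient(v,axis=0),axis=1)*np.exp(-(k/S_)**2)
                    i=int(d.argmax()); off=k[i]
                    if 0<i<len(k)-1:
                        a,b_,cc=d[i-1:i+2]; off+=.25*.5*(a-cc)/(a-2*b_+cc+1e-9)
                    obs.append((c,L,nn,uv,off))
        def res(pp): return np.concatenate([((proj(c,pl(*pp,L))-uv)@nn-off)/5 for c,L,nn,uv,off in obs])
        r=least_squares(res,p,loss="soft_l1",f_scale=.1); p=r.x
    return p,[round(float(o[-1]),2) for o in obs]
def cap(n):
    c=ctrl.capture(n); c["name"]=n; return c
E
python3 - <<'E'
from h import *
t=cap("top");s=cap("scene")
A=unproj(t,[[250,146.6],[314,167.4],[300.6,206],[236,183.6]],20)
print(A.round(1)); 
ux=(A[0]+A[3]-A[1]-A[2])[:2]; th=np.arctan2(ux[1],ux[0]); c=A.mean(0)[:2]-40*np.array([np.cos(th),np.sin(th)])
st=[rect(-60,140,-60,60,20),rect(-40,40,-25,25,26)]
B=unproj(t,[[352.4,131.4],[367.8,139.4],[356.4,162.4],[340.6,155]],14)
ux=(B[0]+B[1]-B[2]-B[3])[:2]; thp=np.arctan2(ux[1],ux[0]); print(B.round(1))
sp=[rect(-40,40,-25,25,14),rect(-16,16,-16,16,14.2)]
for cs in([t],[s],[t,s]):
    ed={"top":[(0,0),(0,1),(0,2),(0,3),(1,3),(1,2),(1,0)],"scene":[(0,0),(0,1),(0,2),(0,3),(1,3)]}
    p,o=fit(cs,st,[*c,th],edges=ed); print("stage",p.round(3),o)
    p,o=fit(cs,sp,[*B.mean(0)[:2],thp]); print("plate",p.round(3),o)
    if len(cs)==1:
        im=cs[0]["img"][:,:,::-1].copy(); im=cv2.resize(im,None,fx=4,fy=4,interpolation=cv2.INTER_CUBIC)
        P,_=fit(cs,st,[*c,th],edges=ed)
        for q in st: cv2.polylines(im,[((proj(cs[0],pl(*P,q))+.5)*4).astype(int)],True,(0,0,255))
        for q in sp: cv2.polylines(im,[((proj(cs[0],pl(*p,q))+.5)*4).astype(int)],True,(0,0,255))
        ctr=(860,640)
        if cs[0]is s: im=im[780:1220,1040:1800]
        else: im=im[480:860,900:1540]
        cv2.imwrite("pics/fit_%s.png"%cs[0]["name"],cv2.convertScaleAbs(im,alpha=1.5))
E
```

```text
[[645.6 167.3  20. ]
 [577.7 -17.8  20. ]
 [467.7  22.6  20. ]
 [537.6 207.6  20. ]]
[[ 682.9 -132.    14. ]
 [ 657.4 -175.9   14. ]
 [ 589.9 -140.    14. ]
 [ 613.2  -95.2   14. ]]
stage [544.627  59.778   1.226] [0.3, -0.03, 0.31, 0.31, -0.18, -0.17, -0.39]
plate [ 6.39091e+02 -1.36165e+02 -4.87000e-01] [0.83, 0.21, 0.87, -0.13, -0.06, -0.25, -0.05, 0.19]
stage [545.44   63.216   1.213] [-0.19, 0.36, -0.27, 0.15, 0.22]
plate [ 6.37442e+02 -1.34088e+02 -4.87000e-01] [-0.02, 0.06, -0.04, 0.01, -0.08, -0.05, -0.04, -0.02]
stage [545.417  61.778   1.225] [0.26, -0.55, 0.35, 0.88, -0.19, -0.16, 0.16, -0.2, 0.7, -0.31, -0.21, -0.14]
plate [ 6.38385e+02 -1.34306e+02 -4.87000e-01] [-1.78, 0.6, 0.51, -0.58, 0.29, 0.09, -0.36, -0.28, 0.0, -0.23, -0.11, 0.26, -0.02, -0.31, -0.15, 0.18]
```

```bash
ls pics
```

```text
c1.png
c2.png
fit_scene.png
fit_top.png
scene0.png
top0.png
```

View pics/fit_scene.png

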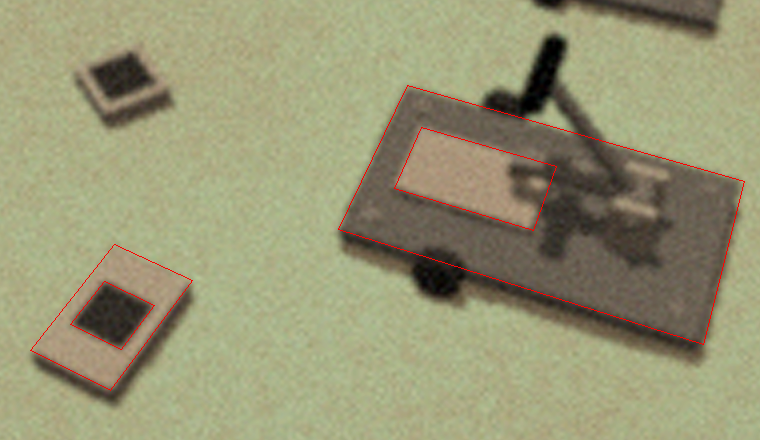

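View pics/fit_top.png

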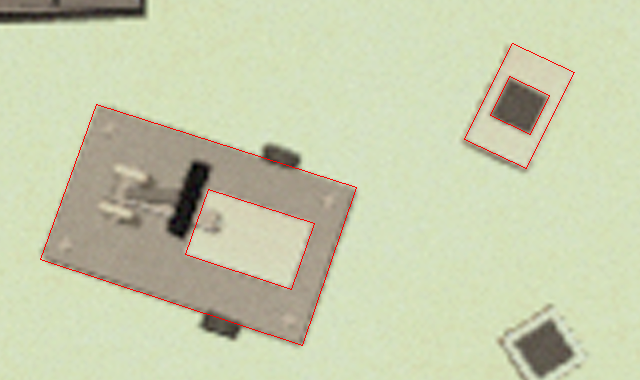

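The overlays match: the largest stage is at about (545, 61.5), yaw 1.222, and the plate at about (638.3, -135), yaw -0.487. Next I'll check the tool axes.

```bash
cat >> h.py <<'E'
from scipy.spatial.transform import Rotation as R
ST=np.array([545.,61.5,1.222]); PLT=np.array([638.3,-135.,-.487])
def stw(L): return pl(*ST,L)[0]
def tool():
    s=ctrl.sense(); q=s["ee_rot"]; return s, R.from_quat([q[1],q[2],q[3],q[0]])
def go(pos,jaw=None):
    """print tool offset (m) & yaw to reach world pos w/ jaw axis along world angle jaw (mod pi)"""
    s,r=tool(); M=r.as_matrix(); d=M.T@(np.array(pos)-s["eef_pos"])/1000
    j0=np.arctan2(M[1,0],M[0,0]); out=""
    if jaw is not None:
        dj=(jaw-j0+np.pi/2)%np.pi-np.pi/2   # world z turn; tool y is down -> sign
        y=dj*np.sign(M[2,1]); out=(round(y,3), "alt",round(y-np.sign(y)*np.pi,3))
    print("off",d.round(4),"yaw",out,"q6",s["joints"].round(2))
def st():
    s,r=tool(); M=r.as_matrix(); print("t",round(s["time_s"],2),"pos",np.round(s["eef_pos"],1),"F",np.round(s["force"],1),"w",round(s["grip_width"],3),"jawang",round(np.arctan2(M[1,0],M[0,0]),4)); print("stage-frame",(R.from_euler('z',-ST[2]).as_matrix()@(s["eef_pos"]-[ST[0],ST[1],0])).round(1), "toolY",M[:,1].round(3),"tilt")
E
python3 - <<'E'
from h import *
st(); s,r=tool(); print(r.as_matrix().round(3))
# pre-push: stage x 29-7-11-25 = -14, z tip 105 -> first above
go(stw([[-20,0,200]]),ST[2]+np.pi/2)
E
```

```text
t 1.1 pos [127.7 509.2 248.3] F [ 0.  -0.  -0.3] w 1.0 jawang 1.325
stage-frame [278.2 545.1 248.3] toolY [-0. -0. -1.] tilt
[[ 0.243 -0.    -0.97 ]
 [ 0.97  -0.     0.243]
 [-0.    -1.     0.   ]]
off [-0.3526  0.0483 -0.5116] yaw (np.float64(-1.468), 'alt', np.float64(1.674)) q6 [ 1.1   0.31  1.5   0.    1.33 -0.22]
```

Call:
jog_arm(targets=[{"offset": [-0.02,0,-0.03],"yaw": 0.1},{"offset": [-0.045,0,-0.065],"yaw": 0.2},{"offset": [-0.068,0,-0.1],"yaw": 0.32},{"offset": [-0.09,0,-0.132],"yaw": 0.43},{"offset": [-0.113,0,-0.165],"yaw": 0.54},{"offset": [-0.136,0,-0.198],"yaw": 0.65},{"offset": [-0.159,0,-0.231],"yaw": 0.76},{"offset": [-0.182,0,-0.264],"yaw": 0.87},{"offset": [-0.205,0,-0.297],"yaw": 0.98},{"offset": [-0.228,0,-0.33],"yaw": 1.09},{"offset": [-0.251,0,-0.363],"yaw": 1.2},{"offset": [-0.273,0,-0.396],"yaw": 1.31}], fingers=0, grip_force=40)

```text
time_s: 2.1
eef_pos: [446.4, 146.1, 248.5]
ee_rot: [0.707, -0.707, -0.003, 0.003]
force: [0.3, 1.2, -0.2]
grip_width: 0.0
```

```bash
python3 - <<'E'
from h import *
st(); go(stw([[-25,0,200]]),ST[2]+np.pi/2)
E
```

```text
t 2.1 pos [446.4 146.1 248.5] F [ 0.3  1.2 -0.2] w 0.0 jawang 0.0091
stage-frame [ 45.8 121.6 248.5] toolY [ 0.001  0.    -1.   ] tilt
off [ 0.089   0.0486 -0.1089] yaw (np.float64(0.358), 'alt', np.float64(-2.784)) q6 [0.07 0.19 1.66 0.   1.3  0.06]
```

Call:
jog_arm(targets=[{"offset": [0.02,0.01,-0.025],"yaw": 0.1},{"offset": [0.045,0.02,-0.055],"yaw": 0.2},{"offset": [0.07,0.035,-0.085],"yaw": 0.3},{"offset": [0.089,0.0486,-0.109],"yaw": 0.358},{"offset": [0.089,0.0486,-0.109],"yaw": 0.358},{"offset": [0.089,0.0486,-0.109],"yaw": 0.358}])

```text
time_s: 2.6
eef_pos: [536.6, 37.0, 199.0]
ee_rot: [0.696, -0.696, 0.124, -0.123]
force: [0.6, 0.7, -0.2]
grip_width: -0.003
```

```bash
python3 - <<'E'
from h import *
st()
s=cap("scene");t=cap("top")
e=ctrl.sense()["eef_pos"]
print(proj(s,[e,e-[0,0,17]]).round(1),proj(t,[e,e-[0,0,17]]).round(1))
a=cv2.resize(s["img"][150:290,300:460,::-1],None,fx=4,fy=4,interpolation=cv2.INTER_CUBIC)
cv2.imwrite("pics/s2.png",cv2.convertScaleAbs(a,alpha=1.7))
E
```

```text
t 2.6 pos [536.6  37.  199. ] F [ 0.6  0.7 -0.2] w -0.003 jawang -0.3506
stage-frame [-25.9  -0.5 199. ] toolY [-0.001  0.    -1.   ] tilt
[[373.6 177. ]
 [372.9 183.5]] [[286.8 169.3]
 [287.7 170.7]]
```

View pics/s2.png

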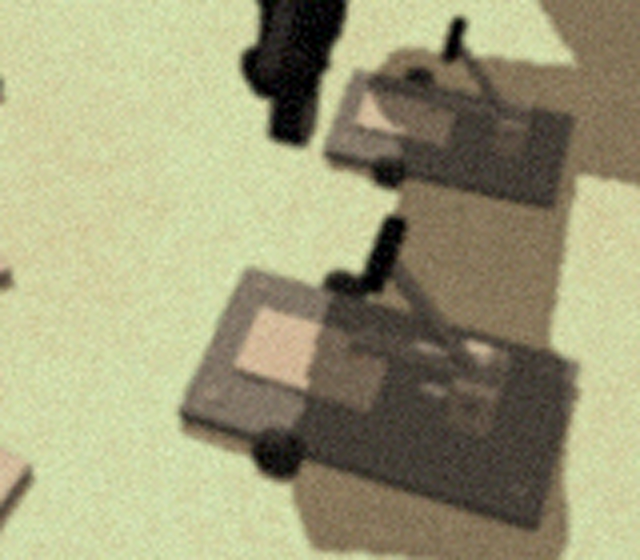

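The fingertip at px (372.5,185) is where I expected it. Now I'll go down and push the bar along stage +x (tool +z).

Call:
jog_arm(targets=[{"offset": [0,0.02,0],"yaw": 0},{"offset": [0,0.045,0],"yaw": 0},{"offset": [0,0.065,0.005],"yaw": 0},{"offset": [0,0.077,0.012],"yaw": 0},{"offset": [0,0.077,0.02],"yaw": 0},{"offset": [0,0.077,0.028],"yaw": 0},{"offset": [0,0.077,0.036],"yaw": 0},{"offset": [0,0.075,0.043],"yaw": 0},{"offset": [0,0.073,0.05],"yaw": 0}])

```text
time_s: 3.45
eef_pos: [553.8, 85.8, 128.6]
ee_rot: [-0.696, 0.697, -0.121, 0.123]
force: [-1.4, -5.1, -0.0]
grip_width: 0.001
```

```bash
python3 - <<'E'
from h import *
st()
s=cap("scene")
a=cv2.resize(s["img"][150:290,300:460,::-1],None,fx=4,fy=4,interpolation=cv2.INTER_CUBIC)
cv2.imwrite("pics/s3.png",cv2.convertScaleAbs(a,alpha=1.7))
E
```

```text
t 3.45 pos [553.8  85.8 128.6] F [-1.4 -5.1 -0. ] w 0.001 jawang -0.347
stage-frame [ 25.8   0.  128.6] toolY [ 0.002 -0.001 -1.   ] tilt
```

View pics/s3.png

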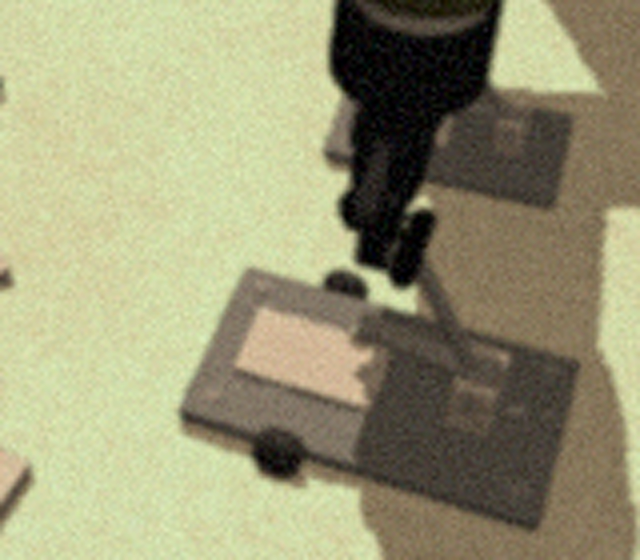

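The fingers are at px (393,212) against the roller at (404,210), and the force is 5 N. The bar is moving, so I'll keep pushing.

Call:
jog_arm(targets=[{"offset": [0,-0.003,0.008],"yaw": 0},{"offset": [0,-0.006,0.016],"yaw": 0},{"offset": [0,-0.008,0.024],"yaw": 0},{"offset": [0,-0.011,0.032],"yaw": 0},{"offset": [0,-0.014,0.04],"yaw": 0},{"offset": [0,-0.015,0.047],"yaw": 0},{"offset": [0,-0.016,0.053],"yaw": 0}])

```text
time_s: 4.08
eef_pos: [572.5, 137.7, 145.4]
ee_rot: [0.697, -0.696, 0.121, -0.123]
force: [-0.0, -0.3, -0.3]
grip_width: 0.002
```

```bash
python3 - <<'E'
from h import *
st()
s=cap("scene")
a=cv2.resize(s["img"][150:290,300:460,::-1],None,fx=4,fy=4,interpolation=cv2.INTER_CUBIC)
cv2.imwrite("pics/s4.png",cv2.convertScaleAbs(a,alpha=1.7))
E
```

```text
t 4.08 pos [572.5 137.7 145.4] F [-0.  -0.3 -0.3] w 0.002 jawang -0.3462
stage-frame [ 81.    0.2 145.4] toolY [ 0.004 -0.    -1.   ] tilt
```

View pics/s4.png

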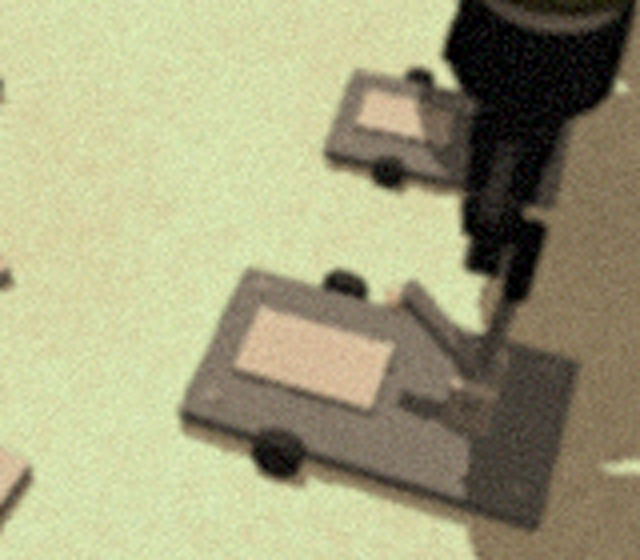

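The bar is just past upright (presser raised at px (405,225)) and snapping over by itself. I'll lift clear and go to the plate.

Call:
jog_arm(targets=[{"offset": [0,-0.03,0],"yaw": 0},{"offset": [0,-0.06,-0.005],"yaw": 0},{"offset": [0,-0.08,-0.02],"yaw": -0.05}], fingers=0.084)

```text
time_s: 4.38
eef_pos: [566.0, 120.9, 227.7]
ee_rot: [0.7, -0.699, 0.101, -0.106]
force: [0.8, -0.3, 0.4]
grip_width: 0.425
```

```bash
python3 - <<'E'
from h import *
st(); go([638.3,-135,170],PLT[2]+np.pi/2)
s=cap("scene")
print([(round(b["score"],2),[round(float(v)) for v in b["box"]]) for b in ctrl.boxes_of("scene","solvent")])
a=cv2.resize(s["img"][150:290,300:460,::-1],None,fx=4,fy=4,interpolation=cv2.INTER_CUBIC)
cv2.imwrite("pics/s5.png",cv2.convertScaleAbs(a,alpha=1.7))
E
```

```text
t 4.38 pos [566.  120.9 227.7] F [ 0.8 -0.3  0.4] w 0.425 jawang -0.294
stage-frame [ 63.    0.6 227.7] toolY [ 0.006  0.001 -1.   ] tilt
off [ 0.143   0.0578 -0.2241] yaw (np.float64(-1.378), 'alt', np.float64(1.764)) q6 [0.01 0.44 1.37 0.   1.33 0.3 ]
[(0.92, [148, 266, 191, 322])]
```

View pics/s5.png

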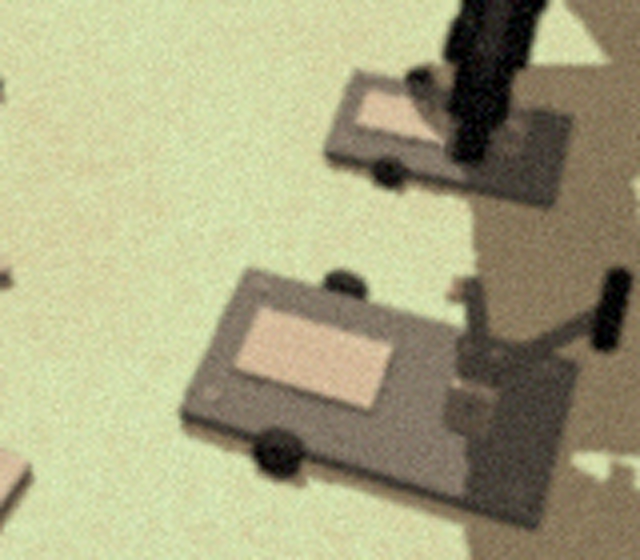

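The arm is open: presser upright at px (418,230), handle bar on the far side at (453,228). I'll move on to above the plate.

Call:
jog_arm(targets=[{"offset": [0.012,0,-0.018],"yaw": -0.11},{"offset": [0.025,0,-0.04],"yaw": -0.23},{"offset": [0.04,0,-0.062],"yaw": -0.35},{"offset": [0.055,0.005,-0.085],"yaw": -0.47},{"offset": [0.07,0.01,-0.108],"yaw": -0.59},{"offset": [0.085,0.02,-0.13],"yaw": -0.71},{"offset": [0.1,0.03,-0.155],"yaw": -0.83},{"offset": [0.115,0.04,-0.18],"yaw": -0.95},{"offset": [0.13,0.05,-0.204],"yaw": -1.07},{"offset": [0.143,0.058,-0.224],"yaw": -1.19},{"offset": [0.143,0.058,-0.224],"yaw": -1.3},{"offset": [0.143,0.058,-0.224],"yaw": -1.378}])

```text
time_s: 5.48
eef_pos: [638.4, -138.0, 169.2]
ee_rot: [-0.605, 0.606, 0.368, -0.363]
force: [0.2, 0.7, -0.2]
grip_width: 0.985
```

```bash
python3 - <<'E'
from h import *
st(); go([638.3,-135,60],PLT[2]+np.pi/2)
s=cap("scene");t=cap("top")
P=[[545,61.5,1.222]]
st_=[rect(-60,140,-60,60,20),rect(-40,40,-25,25,26)]
ed={"top":[(1,3),(1,2),(1,0),(1,1)],"scene":[(1,3),(1,0),(1,1),(1,2),(0,3)]}
ed2={"top":[(0,0),(0,1),(0,2),(0,3),(1,3),(1,2),(1,0),(1,1)],"scene":[(0,0),(0,2),(0,3),(1,0),(1,1),(1,2),(1,3)]}
for c in([t],[s],[t,s]):
  for e in(ed,ed2):
    print(c[0]["name"],len(c),[x for x in fit(c,st_,P[0],edges=e)])
a=cv2.resize(s["img"][190:320,220:380,::-1],None,fx=4,fy=4,interpolation=cv2.INTER_CUBIC)
b=cv2.resize(t["img"][90:220,270:400,::-1],None,fx=4,fy=4,interpolation=cv2.INTER_CUBIC)
cv2.imwrite("pics/s6.png",cv2.resize(cv2.convertScaleAbs(np.hstack([a,b]),alpha=1.6),None,fx=.68,fy=.68))
E
```

```text
t 5.48 pos [ 638.4 -138.   169.2] F [ 0.2  0.7 -0.2] w 0.985 jawang 1.0857
stage-frame [-155.6 -155.9  169.2] toolY [ 0.007  0.002 -1.   ] tilt
off [0.0021 0.1092 0.0021] yaw (np.float64(0.002), 'alt', np.float64(-3.14)) q6 [-0.39  0.66  1.18  0.    1.3  -1.48]
top 1 [array([545.11075637,  60.87450177,   1.22197003]), [-0.07, -0.27, -0.07, -0.24]]
top 1 [array([544.60338138,  59.56749096,   1.22403718]), [0.3, -0.02, 0.26, 0.1, -0.1, 0.02, -0.09, 0.19]]
scene 1 [array([545.06776916,  62.04808532,   1.22305346]), [-0.12, 0.05, -0.19, 0.08, -0.13]]
scene 1 [array([545.07151258,  62.01968136,   1.21700174]), [-0.09, -0.1, -0.15, 0.03, -0.18, 0.03, -0.04]]
top 2 [array([545.25867573,  61.6809266 ,   1.22382166]), [-0.0, -0.46, -0.12, -0.13, -0.1, 0.01, -0.09, 0.07, -0.14]]
top 2 [array([545.17655773,  61.39508896,   1.22273329]), [0.28, -0.46, 0.27, 0.05, -0.02, -0.39, -0.13, -0.19, -0.08, -0.16, -0.26, 0.01, -0.03, 0.08, -0.18]]
```

View pics/s6.png

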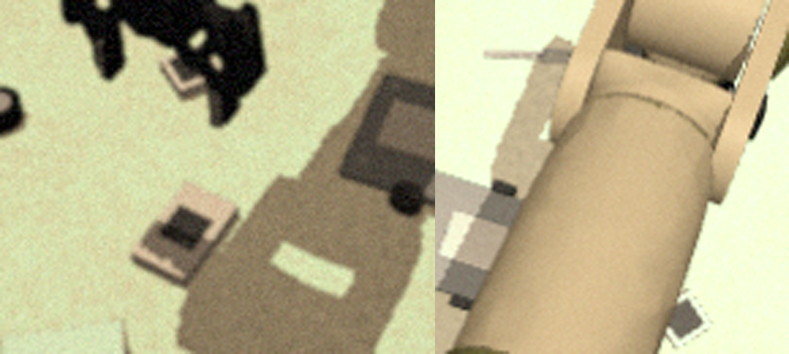

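Call:
jog_arm(targets=[{"offset": [0.001,0.03,0.001],"yaw": 0},{"offset": [0.002,0.06,0.002],"yaw": 0},{"offset": [0.002,0.09,0.002],"yaw": 0},{"offset": [0.002,0.109,0.002],"yaw": 0.002},{"offset": [0.002,0.12,0.002],"yaw": 0.002},{"offset": [0.002,0.12,0.002],"yaw": 0.002},{"offset": [0.002,0.12,0.002],"yaw": 0.002}])

```text
time_s: 6.17
eef_pos: [639.0, -133.9, 50.6]
ee_rot: [-0.605, 0.608, 0.366, -0.361]
force: [0.2, 0.1, 0.3]
grip_width: 0.985
```

```bash
python3 - <<'E'
from h import *
st(); go([638.3,-135,19],PLT[2]+np.pi/2)
s=cap("scene")
a=cv2.resize(s["img"][220:320,220:360,::-1],None,fx=5,fy=5,interpolation=cv2.INTER_CUBIC)
cv2.imwrite("pics/s7.png",cv2.convertScaleAbs(a,alpha=2))
E
```

```text
t 6.17 pos [ 639.  -133.9   50.6] F [0.2 0.1 0.3] w 0.985 jawang 1.0795
stage-frame [-151.5 -155.1   50.6] toolY [ 0.009  0.001 -1.   ] tilt
off [-0.0015  0.0316  0.0003] yaw (np.float64(-0.004), 'alt', np.float64(3.137)) q6 [-0.39  0.78  1.28  0.01  1.07 -1.47]
```

View pics/s7.png

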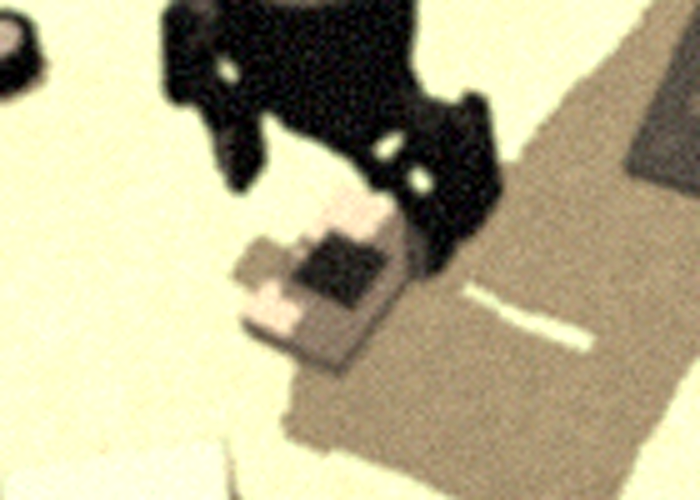

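The plate at px (286,275) sits between the open fingers and is aligned with them. I'll go down the rest of the way, let it settle, then close.

Call:
jog_arm(targets=[{"offset": [-0.0015,0.01,0],"yaw": -0.004},{"offset": [-0.0015,0.02,0],"yaw": -0.004},{"offset": [-0.0015,0.028,0],"yaw": -0.004},{"offset": [-0.0015,0.0316,0],"yaw": -0.004},{"offset": [-0.0015,0.0316,0],"yaw": -0.004},{"offset": [-0.0015,0.0316,0],"yaw": -0.004}])

```text
time_s: 6.72
eef_pos: [639.0, -135.4, 19.7]
ee_rot: [-0.604, 0.607, 0.368, -0.362]
force: [-0.2, -0.1, 0.0]
grip_width: 0.985
```

Call:
jog_arm(targets=[{"offset": [0,0,0],"yaw": 0},{"offset": [0,0,0],"yaw": 0},{"offset": [0,0,0],"yaw": 0},{"offset": [0,0,0],"yaw": 0},{"offset": [0,0,0],"yaw": 0},{"offset": [0,0,0],"yaw": 0},{"offset": [0,0,0],"yaw": 0},{"offset": [0,0,0],"yaw": 0}], fingers=0.03, grip_force=40)

```text
time_s: 7.38
eef_pos: [639.3, -135.6, 20.4]
ee_rot: [-0.604, 0.608, 0.368, -0.361]
force: [-0.3, -0.1, 4.4]
grip_width: 0.571
```

```bash
python3 - <<'E'
from h import *
st()
E
```

```text
t 7.38 pos [ 639.3 -135.6   20.4] F [-0.3 -0.1  4.4] w 0.571 jawang 1.0838
stage-frame [-153.  -156.    20.4] toolY [ 0.011  0.    -1.   ] tilt
```

Call:
jog_arm(targets=[{"offset": [0,-0.005,0],"yaw": 0},{"offset": [0,-0.015,0],"yaw": 0},{"offset": [0,-0.03,0],"yaw": 0},{"offset": [0,-0.05,0],"yaw": 0},{"offset": [0,-0.075,0],"yaw": 0},{"offset": [0,-0.1,0],"yaw": 0},{"offset": [0,-0.1,0],"yaw": 0}])

```text
time_s: 7.97
eef_pos: [640.1, -136.2, 126.3]
ee_rot: [-0.601, 0.61, 0.37, -0.359]
force: [0.8, -0.2, -1.1]
grip_width: 0.57
```

```bash
python3 - <<'E'
from h import *
st(); go(stw([[0,0,140]]),ST[2]+np.pi/2)
s=cap("scene")
a=cv2.resize(s["img"][180:320,200:360,::-1],None,fx=4,fy=4,interpolation=cv2.INTER_CUBIC)
cv2.imwrite("pics/s8.png",cv2.convertScaleAbs(a,alpha=2))
E
```

```text
t 7.97 pos [ 640.1 -136.2  126.3] F [ 0.8 -0.2 -1.1] w 0.57 jawang 1.0839
stage-frame [-153.3 -156.9  126.3] toolY [ 0.019 -0.003 -1.   ] tilt
off [ 0.1304 -0.016   0.1763] yaw (np.float64(1.433), 'alt', np.float64(-1.709)) q6 [-0.39  0.69  1.23  0.    1.2  -1.48]
```

View pics/s8.png

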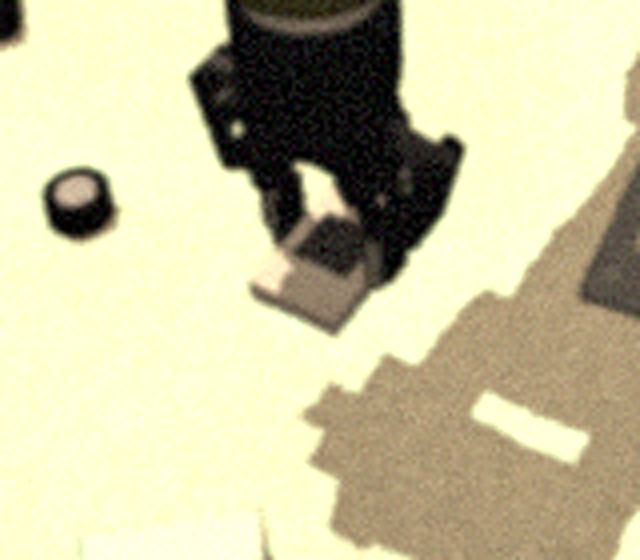

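The plate is held flat and centred (top face px (277,241)). Now I'll carry it over the pad.

Call:
jog_arm(targets=[{"offset": [0.008,-0.004,0.01],"yaw": 0.11},{"offset": [0.02,-0.01,0.026],"yaw": 0.23},{"offset": [0.033,-0.016,0.044],"yaw": 0.35},{"offset": [0.046,-0.016,0.062],"yaw": 0.47},{"offset": [0.059,-0.016,0.08],"yaw": 0.59},{"offset": [0.072,-0.016,0.098],"yaw": 0.71},{"offset": [0.085,-0.016,0.115],"yaw": 0.83},{"offset": [0.098,-0.016,0.132],"yaw": 0.95},{"offset": [0.11,-0.016,0.149],"yaw": 1.07},{"offset": [0.12,-0.016,0.162],"yaw": 1.19},{"offset": [0.127,-0.016,0.172],"yaw": 1.31},{"offset": [0.13,-0.016,0.176],"yaw": 1.43}])

```text
time_s: 9.02
eef_pos: [542.8, 62.9, 136.6]
ee_rot: [0.697, -0.696, 0.119, -0.128]
force: [0.4, -0.2, -2.0]
grip_width: 0.566
```

```bash
python3 - <<'E'
from h import *
st(); go(stw([[-1,0,90]]),ST[2]+np.pi/2)
E
```

```text
t 9.02 pos [542.8  62.9 136.6] F [ 0.4 -0.2 -2. ] w 0.566 jawang -0.3508
stage-frame [  0.6   2.6 136.6] toolY [ 0.013 -0.001 -1.   ] tilt
off [ 0.002   0.0467 -0.0017] yaw (np.float64(-0.002), 'alt', np.float64(3.14)) q6 [-0.1   0.46  1.59  0.    1.08  0.25]
```

Call:
jog_arm(targets=[{"offset": [0.002,0.015,-0.0017],"yaw": 0},{"offset": [0.002,0.03,-0.0017],"yaw": 0},{"offset": [0.002,0.045,-0.0017],"yaw": 0},{"offset": [0.002,0.0567,-0.0017],"yaw": 0},{"offset": [0.002,0.0567,-0.0017],"yaw": 0},{"offset": [0.002,0.0567,-0.0017],"yaw": 0}])

```text
time_s: 9.52
eef_pos: [544.2, 60.7, 79.2]
ee_rot: [0.697, -0.696, 0.12, -0.127]
force: [-0.1, -0.4, -1.2]
grip_width: 0.567
```

```bash
python3 - <<'E'
from h import *
st(); go(stw([[0,0,50]]),ST[2]+np.pi/2)
s=cap("scene");t=cap("top")
e=ctrl.sense()["eef_pos"]; zt=e[2]-20.4+14
print("plate top z",zt)
q=[rect(-40,40,-25,25,zt),rect(-16,16,-16,16,zt)]
for c,ed in(([s],[(0,1),(0,3),(1,1),(1,3)]),([s],[(0,1),(0,0),(0,3),(1,0),(1,1),(1,3)]),([t],[(0,1),(0,3)])):
    p,o=fit(c,q,[e[0],e[1],ST[2]],edges={c[0]["name"]:ed})
    d=R.from_euler('z',-ST[2]).as_matrix()@np.array([p[0]-ST[0],p[1]-ST[1],0]); print(p,d.round(2),o)
st_=[rect(-60,140,-60,60,20)]
im=s["img"][:,:,::-1].copy(); im=cv2.resize(im,None,fx=6,fy=6,interpolation=cv2.INTER_CUBIC)
p,o=fit([s],q,[e[0],e[1],ST[2]],edges={"scene":[(0,1),(0,3),(1,1),(1,3)]})
im2=im.copy()
for k in q: cv2.polylines(im2,[((proj(s,pl(*p,k))+.5)*6).astype(int)],True,(0,0,255))
im=np.hstack([im[1080:1620,2040:2420],im2[1080:1620,2040:2420]])
cv2.imwrite("pics/s9.png",cv2.convertScaleAbs(im,alpha=2.2))
b=cv2.resize(t["img"][130:230,220:340,::-1],None,fx=5,fy=5,interpolation=cv2.INTER_CUBIC);cv2.imwrite("pics/t9.png",b)
E
```

```text
t 9.52 pos [544.2  60.7  79.2] F [-0.1 -0.4 -1.2] w 0.567 jawang -0.3508
stage-frame [-1.1  0.5 79.2] toolY [ 0.011 -0.001 -1.   ] tilt
off [0.0002 0.0292 0.001 ] yaw (np.float64(-0.002), 'alt', np.float64(3.14)) q6 [-0.1   0.55  1.63  0.    0.95  0.25]
plate top z 74.05720346896575
[-1.99132547e+05  6.94439032e+04 -1.44690842e+01] [ -3038.64 211366.52      0.  ] [-2.0, -2.0, -2.0, -2.0]
[544.75325796  58.58613455   1.22191054] [-2.82 -0.76  0.  ] [0.2, 0.76, 0.68, -0.14, 0.84, 1.63]
[-1.42934828e+03  9.70736557e+02  5.56301473e-01] [ 179.72 2166.21    0.  ] [-2.0, -2.0]
```

View pics/s9.png

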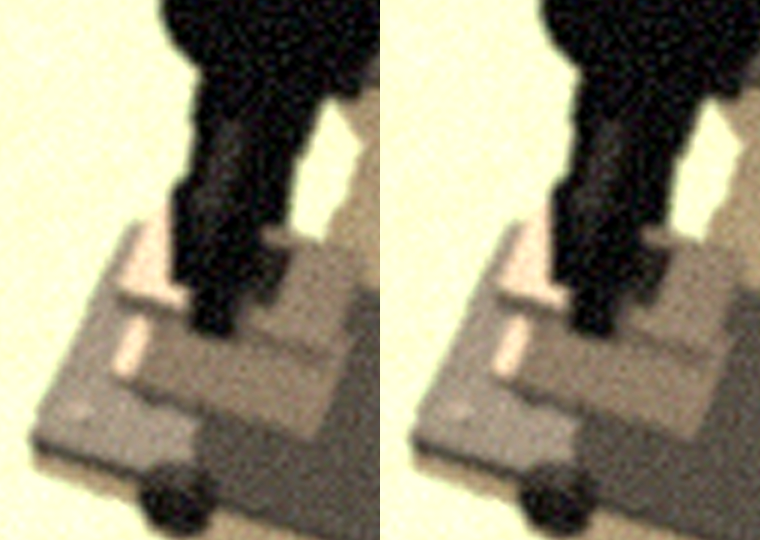

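View pics/t9.png

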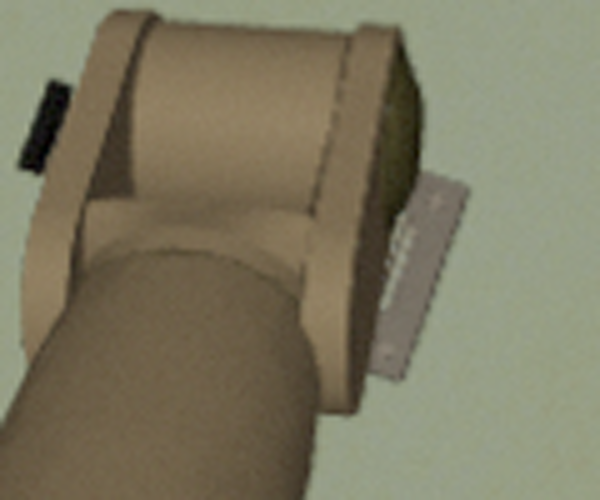

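```bash
python3 - <<'E'
from h import *
s=cap("scene"); ss,r=tool(); M=r.as_matrix(); e=ss["eef_pos"]
im=cv2.resize(s["img"][180:270,330:420,::-1],None,fx=8,fy=8,interpolation=cv2.INTER_CUBIC); im=cv2.convertScaleAbs(im,alpha=2.2)
# plate frame: stage-x ~ tool z, stage-y ~ -tool x?, 
for off,col in((0,(255,0,0)),(1.2,(0,0,255))):
  for dn in (6.4,20.4):
    C=np.array([[a,dn,b] for a,b in((-25,-40),(25,-40),(25,40),(-25,40))],float); C[:,2]+=off
    W=e+C@M.T; uv=((proj(s,W)-[330,180]+.5)*8).astype(int)
    cv2.polylines(im,[uv],True,col)
for dx in (0,):
    W=pl(*ST,rect(-40,40,-25,25,26)); cv2.polylines(im,[((proj(s,W)-[330,180]+.5)*8).astype(int)],True,(0,160,0))
cv2.imwrite("pics/s10.png",im[:600])
E
```

```text
(no output)
```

View pics/s10.png

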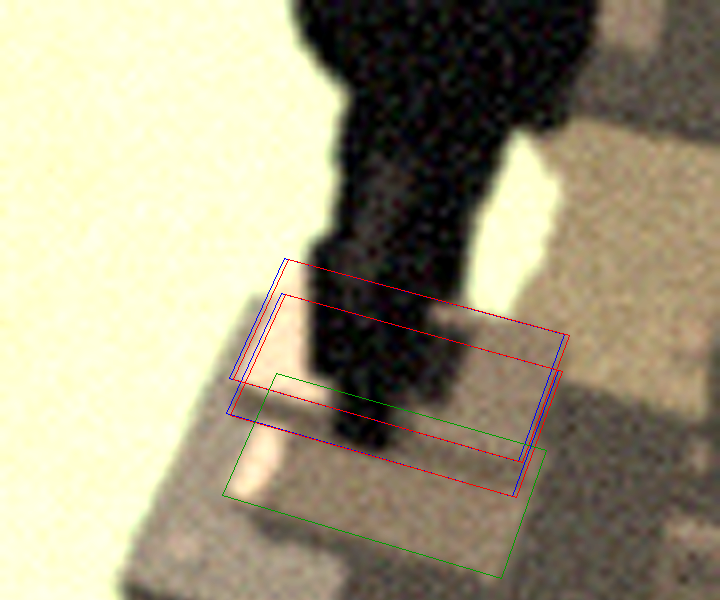

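Call:
jog_arm(targets=[{"offset": [0.0005,0.008,0.0003],"yaw": 0},{"offset": [0.0005,0.016,0.0003],"yaw": 0},{"offset": [0.0005,0.023,0.0003],"yaw": 0},{"offset": [0.0005,0.028,0.0003],"yaw": 0},{"offset": [0.0005,0.03,0.0003],"yaw": 0},{"offset": [0.0005,0.03,0.0003],"yaw": 0},{"offset": [0.0005,0.03,0.0003],"yaw": 0}])

```text
time_s: 10.25
eef_pos: [546.2, 60.6, 50.6]
ee_rot: [0.697, -0.696, 0.118, -0.128]
force: [0.4, -0.2, -1.4]
grip_width: 0.568
```

```bash
python3 - <<'E'
from h import *
st(); go(stw([[-.8,0,46.4]]),ST[2]+np.pi/2)
s=cap("scene"); ss,r=tool()
im=cv2.resize(s["img"][190:270,330:420,::-1],None,fx=7,fy=7,interpolation=cv2.INTER_CUBIC); im=cv2.convertScaleAbs(im,alpha=2.4)
cv2.imwrite("pics/s11.png",im)
E
```

```text
t 10.25 pos [546.2  60.6  50.6] F [ 0.4 -0.2 -1.4] w 0.568 jawang -0.3508
stage-frame [-0.4 -1.4 50.6] toolY [ 0.014 -0.001 -1.   ] tilt
off [-0.0014  0.0042 -0.0004] yaw (np.float64(-0.002), 'alt', np.float64(3.14)) q6 [-0.1   0.59  1.64  0.    0.89  0.25]
```

View pics/s11.png

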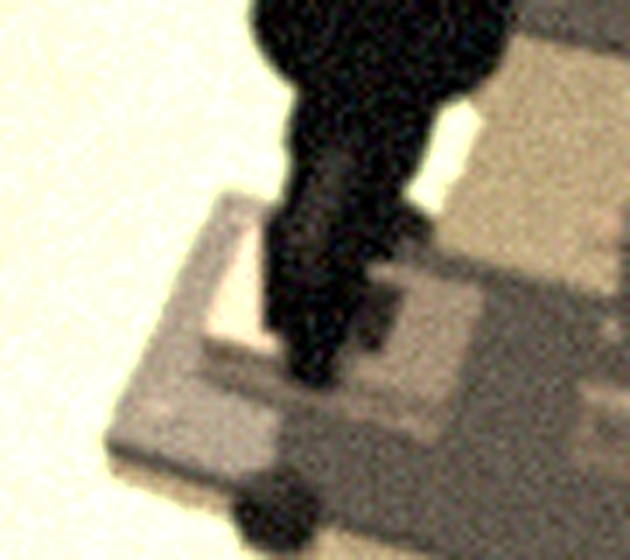

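The plate hovers about 4 mm over the pad (near corner px (359,239)). I'll correct y by 1.5 mm and set it down slowly.

Call:
jog_arm(targets=[{"offset": [-0.0017,0.001,-0.0004],"yaw": 0},{"offset": [-0.0017,0.002,-0.0004],"yaw": 0},{"offset": [-0.0017,0.003,-0.0004],"yaw": 0},{"offset": [-0.0017,0.0038,-0.0004],"yaw": 0},{"offset": [-0.0017,0.0044,-0.0004],"yaw": 0},{"offset": [-0.0017,0.005,-0.0004],"yaw": 0}])

```text
time_s: 10.8
eef_pos: [544.7, 60.9, 46.4]
ee_rot: [0.697, -0.696, 0.118, -0.128]
force: [-3.6, 0.4, 11.7]
grip_width: 0.572
```

```bash
python3 - <<'E'
from h import *
st(); go(stw([[-.8,0,46.4]]),ST[2]+np.pi/2)
E
```

```text
t 10.8 pos [544.7  60.9  46.4] F [-3.6  0.4 11.7] w 0.572 jawang -0.3508
stage-frame [-0.7  0.1 46.4] toolY [ 0.014 -0.001 -1.   ] tilt
off [ 0.0001  0.     -0.0001] yaw (np.float64(-0.002), 'alt', np.float64(3.14)) q6 [-0.1   0.6   1.65  0.    0.88  0.25]
```

Contact is at 12 N, at the expected height and centred. I'll release.

Call:
jog_arm(targets=[{"offset": [0,0,0],"yaw": 0},{"offset": [0,0,0],"yaw": 0},{"offset": [0,0,0],"yaw": 0},{"offset": [0,0,0],"yaw": 0}], fingers=0.072)

```text
time_s: 11.13
eef_pos: [544.8, 60.9, 46.5]
ee_rot: [0.697, -0.696, 0.118, -0.129]
force: [0.1, -0.0, -0.4]
grip_width: 0.843
```

Call:
jog_arm(targets=[{"offset": [0,-0.01,0],"yaw": 0},{"offset": [0,-0.03,0],"yaw": 0},{"offset": [0,-0.06,0],"yaw": 0},{"offset": [0,-0.1,0],"yaw": 0},{"offset": [0,-0.14,-0.015],"yaw": 0},{"offset": [0,-0.17,-0.05],"yaw": 0},{"offset": [0,-0.18,-0.09],"yaw": 0},{"offset": [0.03,-0.18,-0.11],"yaw": 0},{"offset": [0.07,-0.18,-0.12],"yaw": 0},{"offset": [0.11,-0.18,-0.12],"yaw": 0}])

```text
time_s: 11.97
eef_pos: [604.5, -92.3, 229.5]
ee_rot: [0.696, -0.696, 0.118, -0.13]
force: [-0.4, 0.4, 0.7]
grip_width: 0.842
```

```bash
python3 - <<'E'
from h import *
st()
s=cap("scene");t=cap("top")
q=[rect(-40,40,-25,25,40),rect(-16,16,-16,16,40)]
for c in([s],[t],[s,t]):
    p,o=fit(c,q,ST); d=R.from_euler('z',-ST[2]).as_matrix()@np.array([p[0]-ST[0],p[1]-ST[1],0]); print(p,d.round(2),o)
b=cv2.resize(t["img"][140:215,230:325,::-1],None,fx=4,fy=4,interpolation=cv2.INTER_CUBIC)
a=cv2.resize(s["img"][200:290,340:450,::-1],None,fx=4,fy=4,interpolation=cv2.INTER_CUBIC)
h=np.zeros((360,380,3),np.uint8);h[:300]=b
cv2.imwrite("pics/s12.png",cv2.convertScaleAbs(np.hstack([h,cv2.convertScaleAbs(a,alpha=1.6)]),alpha=1.2))
E
```

```text
t 11.97 pos [604.5 -92.3 229.5] F [-0.4  0.4  0.7] w 0.842 jawang -0.3536
stage-frame [-124.2 -108.5  229.5] toolY [ 0.017 -0.002 -1.   ] tilt
[545.26093284  62.6183563    1.22129246] [1.14 0.14 0.  ] [0.11, -0.06, -0.02, -0.13, -0.18, -0.09, -0.01, -0.01]
[547.80758975  63.52203735   1.22173248] [ 2.86 -1.95  0.  ] [-0.42, 0.08, 0.1, 0.19, -0.02, 0.77, -0.72, 0.44]
[546.48129122  62.81575183   1.22139616] [ 1.74 -0.94  0.  ] [-0.05, -0.21, 0.19, -0.0, -0.38, -0.25, 0.2, 0.12, -0.09, 0.41, -0.17, -0.17, 0.19, 1.06, -1.06, 0.17]
```

View pics/s12.png

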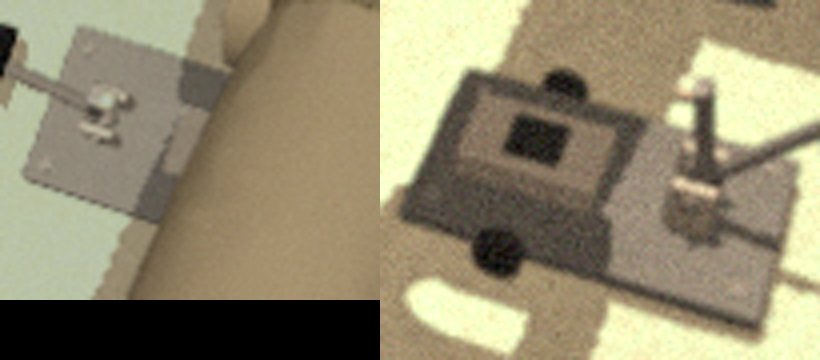

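The plate sits flat on the pad. In the scene camera it is off by about 0.6 mm in x, 0 in y and 0.001 rad in yaw. Next I'll close the fingers and go round above to the far side of the handle.

Call:
jog_arm(targets=[{"offset": [-0.01,0,0.025],"yaw": 0},{"offset": [-0.022,0,0.06],"yaw": 0},{"offset": [-0.036,0,0.1],"yaw": 0},{"offset": [-0.05,0,0.14],"yaw": 0},{"offset": [-0.064,0,0.18],"yaw": 0},{"offset": [-0.078,0,0.22],"yaw": 0},{"offset": [-0.092,0,0.26],"yaw": 0},{"offset": [-0.103,0,0.29],"yaw": 0},{"offset": [-0.108,0,0.311],"yaw": 0},{"offset": [-0.108,0,0.311],"yaw": 0},{"offset": [-0.108,0,0.311],"yaw": 0}], fingers=0)

```text
time_s: 12.98
eef_pos: [612.6, 238.2, 226.3]
ee_rot: [0.697, -0.696, 0.118, -0.129]
force: [-0.7, -0.7, 0.1]
grip_width: 0.001
```

```bash
python3 - <<'E'
from h import *
st(); go(stw([[187,0,122]]),ST[2]+np.pi/2)
s=cap("scene");t=cap("top")
print([round(float(v),1) for v in proj(s,stw([[151,0,119]]))[0]])
q=[rect(-40,40,-25,25,40),rect(-16,16,-16,16,40)]
for c in([s],[t],[s,t]):
    p,o=fit(c,q,ST); d=R.from_euler('z',-ST[2]).as_matrix()@np.array([p[0]-ST[0],p[1]-ST[1],0]); print(p,d.round(2),o)
b=cv2.resize(t["img"][130:215,230:325,::-1],None,fx=4,fy=4,interpolation=cv2.INTER_CUBIC)
a=cv2.resize(s["img"][190:290,340:450,::-1],None,fx=4,fy=4,interpolation=cv2.INTER_CUBIC)
h=np.zeros((400,380,3),np.uint8);h[:340]=b
cv2.imwrite("pics/s13.png",cv2.convertScaleAbs(np.hstack([h,cv2.convertScaleAbs(a,alpha=1.6)]),alpha=1.2))
E
```

```text
t 12.98 pos [612.6 238.2 226.3] F [-0.7 -0.7  0.1] w 0.001 jawang -0.351
stage-frame [189.2  -3.1 226.3] toolY [ 0.015 -0.001 -1.   ] tilt
off [-0.0046  0.1043 -0.0026] yaw (np.float64(-0.002), 'alt', np.float64(3.139)) q6 [ 0.19  0.62  1.09 -0.    1.42  0.55]
[455.0, 229.2]
[545.25641777  62.50518014   1.22140142] [1.03 0.1  0.  ] [0.09, -0.08, -0.0, -0.22, -0.13, -0.12, 0.03, -0.05]
[545.5333665   60.6078375    1.22199143] [-0.66 -0.81  0.  ] [-0.16, -0.2, -0.22, -0.15, -0.1, -0.06, -0.08, -0.13]
[545.49483627  61.69559376   1.22374271] [ 0.35 -0.4   0.  ] [0.01, 0.06, 0.06, -0.42, -0.23, 0.06, 0.09, -0.21, -0.04, -0.47, -0.33, 0.09, -0.03, -0.38, -0.17, 0.11]
```

View pics/s13.png

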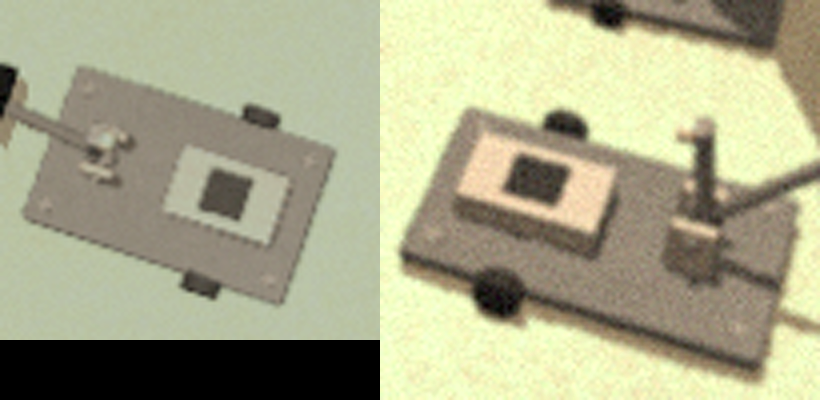

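The plate covers the pad in both views (top px (288,179), scene (473,223)), within about 0.6 mm of centre and square. Now I'll lower beyond the handle bar and throw it back.

Call:
jog_arm(targets=[{"offset": [-0.0025,0.025,0],"yaw": 0},{"offset": [-0.0046,0.055,0],"yaw": 0},{"offset": [-0.0046,0.085,0],"yaw": 0},{"offset": [-0.0046,0.102,-0.004],"yaw": 0},{"offset": [-0.0046,0.104,-0.01],"yaw": 0},{"offset": [-0.0046,0.104,-0.017],"yaw": 0},{"offset": [-0.0046,0.104,-0.024],"yaw": 0},{"offset": [-0.0046,0.102,-0.032],"yaw": 0}])

```text
time_s: 13.75
eef_pos: [599.6, 207.8, 126.3]
ee_rot: [0.697, -0.695, 0.118, -0.131]
force: [-0.8, 6.5, 0.4]
grip_width: -0.003
```

```bash
python3 - <<'E'
from h import *
st()
s=cap("scene")
a=cv2.resize(s["img"][160:290,340:480,::-1],None,fx=4,fy=4,interpolation=cv2.INTER_CUBIC)
cv2.imwrite("pics/s14.png",cv2.convertScaleAbs(a,alpha=1.8))
E
```

```text
t 13.75 pos [599.6 207.8 126.3] F [-0.8  6.5  0.4] w -0.003 jawang -0.3543
stage-frame [156.2  -1.3 126.3] toolY [ 0.018  0.001 -1.   ] tilt
```

View pics/s14.png

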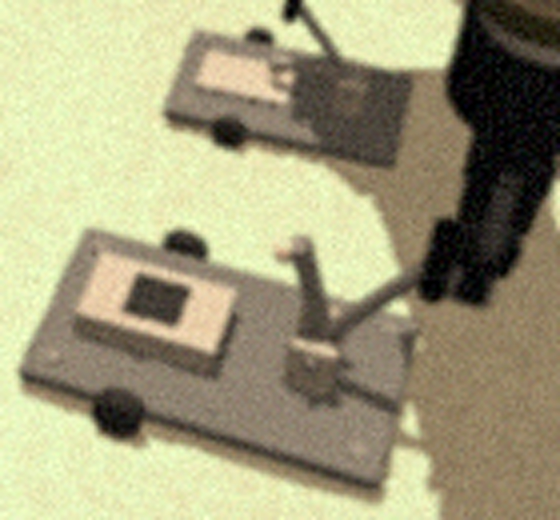

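The fingers are on the bar at px (448,225), pushing with 6.5 N. I'll keep pushing through the middle.

Call:
jog_arm(targets=[{"offset": [0,-0.003,-0.008],"yaw": 0},{"offset": [0,-0.006,-0.016],"yaw": 0},{"offset": [0,-0.009,-0.024],"yaw": 0},{"offset": [0,-0.012,-0.032],"yaw": 0},{"offset": [0,-0.014,-0.04],"yaw": 0},{"offset": [0,-0.016,-0.048],"yaw": 0},{"offset": [0,-0.017,-0.055],"yaw": 0},{"offset": [0,-0.018,-0.057],"yaw": 0}])

```text
time_s: 14.47
eef_pos: [579.1, 151.7, 144.6]
ee_rot: [0.697, -0.695, 0.119, -0.131]
force: [1.4, -0.3, 0.2]
grip_width: 0.001
```

```bash
python3 - <<'E'
from h import *
st()
s=cap("scene")
a=cv2.resize(s["img"][160:290,340:480,::-1],None,fx=4,fy=4,interpolation=cv2.INTER_CUBIC)
cv2.imwrite("pics/s15.png",cv2.convertScaleAbs(a,alpha=1.8))
E
```

```text
t 14.47 pos [579.1 151.7 144.6] F [ 1.4 -0.3  0.2] w 0.001 jawang -0.3558
stage-frame [ 96.4  -1.2 144.6] toolY [ 0.018 -0.001 -1.   ] tilt
```

View pics/s15.png

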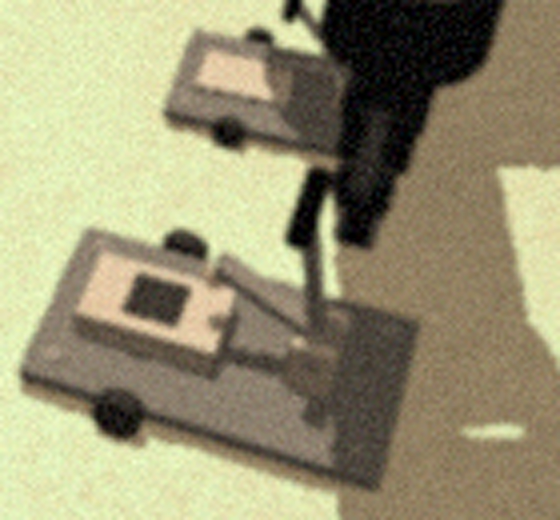

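The bar has left the fingers and is swinging to the pad side. I'll back off, lift, and let it settle.

Call:
jog_arm(targets=[{"offset": [0,-0.02,0.02],"yaw": 0},{"offset": [0,-0.05,0.05],"yaw": 0},{"offset": [0,-0.08,0.085],"yaw": 0},{"offset": [-0.02,-0.1,0.11],"yaw": 0},{"offset": [-0.05,-0.1,0.13],"yaw": 0},{"offset": [-0.08,-0.1,0.14],"yaw": 0},{"offset": [-0.08,-0.1,0.14],"yaw": 0},{"offset": [-0.08,-0.1,0.14],"yaw": 0},{"offset": [-0.08,-0.1,0.14],"yaw": 0}])

```text
time_s: 15.27
eef_pos: [551.5, 310.9, 244.1]
ee_rot: [0.697, -0.695, 0.119, -0.131]
force: [0.1, 0.6, 0.4]
grip_width: 0.0
```

```bash
python3 - <<'E'
from h import *
st()
s=cap("scene");t=cap("top")
q=[rect(-40,40,-25,25,40),rect(-16,16,-16,16,40)]
ed={"scene":[(0,0),(0,2),(0,3),(1,2),(1,3),(1,0),(1,1)],"top":[(0,0),(0,2),(0,3),(1,0),(1,2),(1,3)]}
for c in([s],[t],[s,t]):
    p,o=fit(c,q,ST,edges=ed); d=R.from_euler('z',-ST[2]).as_matrix()@np.array([p[0]-ST[0],p[1]-ST[1],0]); print(p,d.round(2),o)
for n in("square_plate","round_mount","solvent"):
    print(n,[[ (round(b["score"],2),[round(float(v)) for v in b["box"]]) for b in ctrl.boxes_of(k,n)][:2] for k in("scene","top")])
print("bar px exp",proj(s,stw([[32,0,121]])).round(1))
b=cv2.resize(t["img"][130:215,230:325,::-1],None,fx=4,fy=4,interpolation=cv2.INTER_CUBIC)
a=cv2.resize(s["img"][190:290,340:450,::-1],None,fx=4,fy=4,interpolation=cv2.INTER_CUBIC)
h=np.zeros((400,380,3),np.uint8);h[:340]=b
cv2.imwrite("pics/s16.png",cv2.convertScaleAbs(np.hstack([h,cv2.convertScaleAbs(a,alpha=1.6)]),alpha=1.2))
E
```

```text
t 15.27 pos [551.5 310.9 244.1] F [0.1 0.6 0.4] w 0.0 jawang -0.3558
stage-frame [236.6  79.1 244.1] toolY [ 0.018 -0.001 -1.   ] tilt
[545.26082281  62.49839487   1.22183768] [1.03 0.1  0.  ] [0.19, 0.07, -0.2, -0.12, -0.25, -0.0, -0.06]
[545.73010576  61.17061113   1.22198852] [-0.06 -0.8   0.  ] [-0.17, -0.22, -0.02, -0.11, -0.07, 0.03]
[545.56319382  61.95023374   1.2232344 ] [ 0.62 -0.38  0.  ] [0.03, 0.16, -0.24, -0.23, -0.14, 0.06, -0.17, -0.05, -0.32, 0.14, -0.0, -0.17, 0.18]
square_plate [[(0.75, [278, 207, 303, 226])], [(0.64, [352, 198, 369, 218])]]
round_mount [[(0.57, [207, 220, 230, 239])], [(0.46, [409, 178, 425, 192])]]
solvent [[(0.58, [149, 269, 191, 321])], [(0.66, [414, 95, 446, 128])]]
bar px exp [[396.6 212.8]]
```

View pics/s16.png

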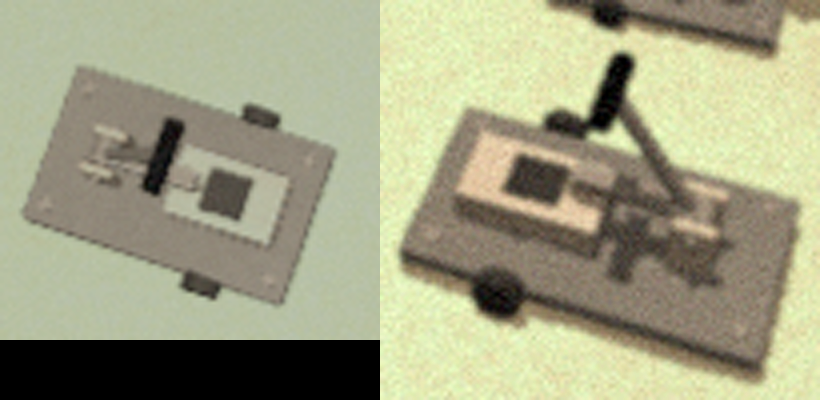

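The clamp is down: the foot is on the plate at top px (277,175), and the handle bar is at scene (398,212), against (396.6,212.8) predicted for the clamped position. The plate hasn't moved, the bystanders are where they were, and the robot is clear. I'll hand in.

```bash
python3 - <<'E'
from rig import ctrl
print(ctrl.finish_job())
E
```

```text
the job is handed in; nothing more can be done
None
```

The job is done and handed in at about 15.5 s of the 61 s allowed. I threw the largest stage's hold-down back until it snapped open, set the oblong plate on the pad and let go, then threw the arm over so it snapped down onto the plate.

- **Clamp:** the foot is on the plate. The handle bar is at scene px (398,212), against (396.6,212.8) predicted for the clamped position.
- **Plate:** the final two-camera fit puts it 0.6 mm in x and -0.4 mm in y from the pad's centre, and square to within 0.002 rad. It did not shift when the arm came down.
- **Camera disagreement:** the two cameras differ by about 1 mm on the plate's position, within the stated calibration.
- **Tilt:** the tool had drifted about 0.8 degrees off vertical when it set the plate down, and the downward force at contact was about 12 N. The plate lay flat after release.
- **Other objects:** the square plate, round mount and brown bottle showed in the same places to within a few pixels. The robot was clear of everything at hand-in.
- **Failed check:** one fit of the held plate in mid-air failed because the arm blocked the view, so I placed it from the arm's measured position and confirmed it with the cameras after release.

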